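Carry a loose sample tube on its tray to the light box

ROBOT

A 6-joint arm with a two-finger parallel gripper is mounted at the origin on the work surface. World frame = base frame: x ahead of the robot, y to its left, z up, the work surface at z = 0. Lengths are in m, angles in rad, forces in N, time in s.
With the tool pointing down it reaches from about 0.35 to 0.775 m from the base axis. Payload 7.3 kg.
Tool frame: the origin (TCP) lies midway between the tips of the shut fingers; the grasp point (between the pads) lies 19 mm behind it (tcp_to_grasp is the distance from the TCP to the grasp point, in m); z points along the fingers, y is the line along which they close (so a half turn about z gives the same grasp; the last joint's range is limited). The gripper opens to 92 mm and grips with 3 to 60 N. Pads are 19 mm wide; open, the fingers measure 130 mm over their backs; the gripper's body (75 mm by 190 mm) begins 47 mm behind the grasp point.
Start: joints at [1.086, 0.342, 1.524, -0, 1.275, -0.146], TCP at [0.174, 0.495, 0.227] pointing down, gripper open.
Joint ranges: [-2.53, 2.53], [-0.77, 2.02], [0.04, 2.7], [-1, 4.14], [0.28, 2.66], [-3.11, 3.11]. Speed limits (rad/s): [2.57, 2.57, 3.14, 3.14, 3.14, 3.14].

INTERFACE

Orientations are given as [roll, pitch, yaw] about the fixed x, y, z axes, in that order (R = Rz(yaw) Ry(pitch) Rx(roll)).
In Python, from cell import observe, read_camera, calibration, hand_in, tcp_to_grasp gives the robot as it stands.
- The arm moves only by the tool send_rows, never from a script. Its argument "targets" is a list of rows, each a list of 5 numbers: the opening, from 0 (shut) to 1 (fully open), then the shift along the world's x, y, z in m, then the turn about the world's z in rad. A call has 1 to 5 rows; each row shifts and turns the commanded pose from where the row before left it; what a row does not reach is not made up. A row lasts 1/10 s, in which the tool goes at most 50 mm and 8.59 degrees, less where a joint would pass 70% of its speed; a pose out of reach is approached as far as the arm can. A call is refused whole if a number of a shift passes 0.05 or a number of a turn 0.15, either way. A call with a gripper value outside its range is refused whole. The fingers move at their own pace and stop on an object; "grip_force" is the grip in N (left out, the last holds). Time passes only in rows, so rows that do not move let the fingers close. It gives the time, the measured TCP pose, the force, the opening and the grip force at its end, in the units of the state.
- observe(): the state, without advancing time (a new reading comes with each control period).
- read_camera(name): name is "scene" or "top" or "wrist"; returns (picture, depth): 384x512x3 uint8, red, green, blue; 384x512 float32, m along the optical axis (not along the pixel's ray), 0 where there is no reading.
- calibration(name): a dict with "intrinsics" (3x3 intrinsics, pixels), "world_to_cam" (4x4, takes a point from world to camera coordinates); the wrist camera has in their place "hand_eye" (4x4, takes a point from camera to tool coordinates, whose origin is the TCP and whose axes are the flange's). Camera axes: x right, y up, looking along -z (the intrinsics and any distortion apply to the point x, -y, -z); pixel columns grow to the right and rows downward; lengths in m; the calibration is good to about 2 mm. The wrist camera is an equidistant fisheye: a pixel r from the principal point sees the ray r / f radians off the axis. A picture is of the moment at which its call begins: read the wrist's pose just before it. calibration takes no time and is no camera call.
- hand_in(): hands the job in; it is judged then, once.
The state is a dict: "time": time; "qpos": joint angles; "qvel": joint speeds; "joint_efforts": joint torques, N m; "tool_pos": TCP position; "tool_rot": TCP orientation; "contact_force": force on the tool from outside, world axes, zero at the start; "torque": the same for the moment, N m; "opening": finger opening in m; "grip_force": force on a finger pad.
Only numpy, scipy, OpenCV 4.12 (cv2) and the standard library are available. Lean on these libraries where they do the work, as an engineer would, in place of code of your own. Each camera call takes 0.05 s, during which the arm holds its last target. There are 200 camera calls.

TASK

Take the metal tray by its upright grip, lift it clear of the rubber mat and tip it gently so that the loose sample tube rolls to the middle of the tray, between the two black lines; let it stay there for a second before you leave the mat, keep it about the middle all the way over to the light box, and steady the tray just above the light box with the tube between the lines for three seconds. Then set the tray down centred and square on the light box, let go, and leave the tube at rest between the lines. Never touch the tube, let it slam into the tray's ends or fall out, tip the tray steeply, bang it down, or disturb the dish, jar and tip box.

Things in the scene. Friction and masses are not known exactly. Their poses are not given: they have to be found in the camera images.
- tray: Shallow aluminium tray, about 0.28 kg, 124 mm (its x) by 270 mm (its y), 24 mm high; floor 4 mm thick, inside 106 by 260 mm. Origin: centre of its underside, z up. Starts level on the mat, its near (-x) long side carries the upright grip. Held, it may sag a few hundredths of a rad in the fingers. A positive turn about its x raises the +y end, so the tube rolls to -y.
- tray_grip (a point): Point to grip on the tray's upright steel plate, 85 mm to -x of the tray's centre, 60 mm above its underside. The plate is 16 mm thick along the tray's y (close the fingers along y), 30 mm wide along x, its top 25 mm above this point. Nothing stands higher than 24 mm above the underside beside it. Grip hard, 45 N or more: the load hangs off-centre.
- tray_mid (a point): Middle of the tray's floor, 4 mm above its underside, axes as the tray. Two thin black lines cross the floor 30 mm to either side of it, at y = -30 and +30 mm: the tube's centre belongs between them.
- tube: Capped filled amber glass tube, round ends, 40 mm thick, 100 mm long, about 0.13 kg, lying along the tray's x. Origin: its centre, which can roll from y = -110 to +110 mm in the tray. Starts at rest at y = +45 to +95 mm. Rolls like a solid roller, almost freely: 6.4 m/s2 per rad of tilt; the tray accelerating along y by a acts like a tilt of a/g. A tilt of 0.003 rad starts it.
- mat: Fixed black rubber mat, 200 mm (x) by 300 mm (y), 4 mm thick. Origin: centre of its underside, on the bench. The tray starts near its centre. It lies to the robot's left or right.
- lightbox: Fixed flat white light box, 200 mm (its x) by 320 mm (its y), top face 40 mm above the bench, level. Origin: centre of its underside, on the bench; z up. It lies on the side where the mat is not, turned up to 0.2 rad.
- dish: Closed petri dish, 92 mm across, 20 mm high; origin centre of its underside. Not to be moved.
- reagent: Amber jar, 60 mm across, 95 mm high; origin centre of its underside. Not to be moved.
- tipbox: Box of pipette tips, 82 by 122 mm, 66 mm high; origin centre of its underside. Not to be moved.

How it is judged:
By the outcome, as a careful person would: the job done as asked, in the order asked, and still so for the second after the job is handed in, with the robot touching nothing.
It also fails if it takes over 72 s, if anything falls off the work surface, if the arm or the gripper's body presses on something with over 40 N, if the wrist force passes 120 N, or if a joint passes its speed limit or range.

## Working session

There is one attempt and no reset: what is moved stays moved. The work goes in short steps, Python scripts to look and compute and a tool call to move; the robot and the scene stay as the last step left them, time stands still between calls to the robot, and variables do not carry over. Pictures are saved under pics/ and viewed, at most 10 in all, crops included, and the job is handed in when it is done.

Besides the shell and the picture viewer there is one more tool, called after "Request:" as name(argument=value, ...) on one line, values as JSON. send_rows: Moves the arm, as the interface text tells. Its arguments: {"type":"object","properties":{"targets":{"type":"array","items":{"type":"array","items":{"type":"number"}}},"grip_force":{"type":"number"}},"required":["targets"]}

```bash
ls; mkdir -p pics
python3 - <<'E'
from cell import *
import cv2,numpy as np
s=observe();print({k:np.round(v,3) for k,v in s.items()},tcp_to_grasp)
for n in("scene","top"):
    p,d=read_camera(n);np.savez(f"{n}0.npz",p=p,d=d);c=calibration(n);print(n,{k:np.round(v,4).tolist() if not isinstance(v,str) else v for k,v in c.items()})
    cv2.imwrite(f"pics/{n}0.png",p[:,:,::-1])
print({k:np.round(v,4).tolist() if not isinstance(v,str) else v for k,v in calibration("wrist").items()})
a=cv2.imread("pics/scene0.png");b=cv2.imread("pics/top0.png")
E
```

```text
pics
{'time': np.float64(0.0), 'qpos': array([ 1.086,  0.343,  1.525, -0.   ,  1.275, -0.146]), 'qvel': array([-0.002, -0.001, -0.   ,  0.   ,  0.002, -0.001]), 'joint_efforts': array([ -0.   , -43.124, -24.422,   0.072,   0.056,  -0.   ]), 'tool_pos': array([0.174, 0.495, 0.226]), 'tool_rot': array([-3.14 , -0.   ,  2.803]), 'contact_force': array([-0.357, -0.622, -0.032]), 'torque': array([0.022, 0.005, 0.033]), 'grip_force': np.float64(0.0), 'opening': np.float64(0.092)} 0.0188
scene {'intrinsics': [[490.8985, 0.0, 257.4651], [0.0, 490.8985, 197.9798], [0.0, 0.0, 1.0]], 'world_to_cam': [[-0.235, 0.972, 0.0079, 0.1254], [-0.6729, -0.1686, 0.7202, 0.3794], [0.7014, 0.164, 0.6937, -1.6912], [0.0, 0.0, 0.0, 1.0]]}
top {'intrinsics': [[464.3465, 0.0, 248.9949], [0.0, 464.3465, 193.3385], [0.0, 0.0, 1.0]], 'world_to_cam': [[-0.0037, -1.0, -0.0036, 0.0326], [0.977, -0.0043, 0.2131, -0.6418], [-0.2131, -0.0027, 0.977, -0.9847], [0.0, 0.0, 0.0, 1.0]]}
{'intrinsics': [[297.3186, 0.0, 257.214], [0.0, 297.3186, 187.8074], [0.0, 0.0, 1.0]], 'hand_eye': [[0.0007, 0.9579, 0.2871, 0.0776], [1.0, -0.0008, 0.0001, 0.0002], [0.0003, 0.2871, -0.9579, -0.158], [0.0, 0.0, 0.0, 1.0]]}
```

View pics/top0.png

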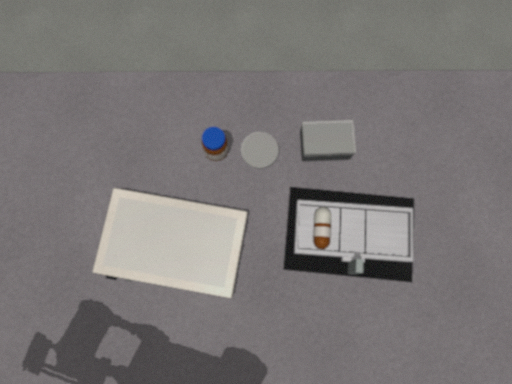

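View pics/scene0.png

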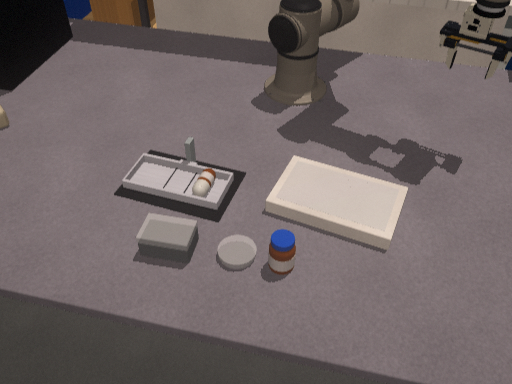

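The top view shows the mat and tray on the right (-y), with the grip plate at about (356,264). The tube is at (322,228), to +y of the tray's lines. The light box is at (170,243), and the jar, dish and tip box lie ahead at (214,140), (260,150) and (330,140). The scene view agrees with this.

```bash
cat > h.py <<'E'
import numpy as np,cv2
from cell import *
def cloud(n,p,d):
    c=calibration(n);K=c["intrinsics"];T=np.linalg.inv(c["world_to_cam"])
    v,u=np.mgrid[:384,:512]
    P=np.stack([(u-K[0,2])/K[0,0]*d,-(v-K[1,2])/K[1,1]*d,-d],-1)@T[:3,:3].T+T[:3,3]
    P[d<=0]=np.nan
    return P
def ray(n,uv,z):
    c=calibration(n);K=np.array(c["intrinsics"]);T=np.linalg.inv(c["world_to_cam"])
    uv=np.atleast_2d(uv).astype(float)
    D=np.c_[(uv[:,0]-K[0,2])/K[0,0],-(uv[:,1]-K[1,2])/K[1,1],-np.ones(len(uv))]@T[:3,:3].T
    return T[:3,3]+D*((z-T[2,3])/D[:,2])[:,None]
def rect(xy):
    (c,(w,h),a)=cv2.minAreaRect((np.asarray(xy)[:,:2]*1000).astype(np.float32))
    b=cv2.boxPoints((c,(w,h),a));e1=b[1]-b[0];e2=b[2]-b[1]
    e=e1 if np.hypot(*e1)>np.hypot(*e2) else e2
    if e[1]<0:e=-e
    return np.round(c,1),sorted(np.round([w,h],1)),round(float(np.arctan2(-e[0],e[1])),4) # yaw of long(y) axis
E
python3 - <<'E'
from h import *
for n in("top","scene"):
    f=np.load(f"{n}0.npz");p=f["p"];d=f["d"];P=cloud(n,p,d);x,y,z=P[...,0],P[...,1],P[...,2]
    print(n,"bench",np.nanmedian(z[(abs(y)<.05)&(x>.3)&(x<.5)]))
    roi=(y<-.05)&(y>-.45)&(x>.25)&(x<.6)
    # plate
    m=roi&(z>.07)&(z<.12)&(x<.47)
    print("plate",m.sum(),np.nanmedian(P[m],0),np.nanpercentile(z[m],[5,50,95]),rect(P[m]))
    print(" platetop",rect(P[m&(z>np.nanpercentile(z[m],95)-.006)]))
    v=cv2.cvtColor(p,cv2.COLOR_RGB2HSV)
    # mat: dark
    mm=roi&(v[...,2]<45)&(z<.02);
    print("mat z",np.nanmedian(z[mm]),rect(P[mm]))
    m=roi&(z>.019)&(z<.034)&(x>.37);print("rim",rect(P[m]),np.nanmedian(z[m]))
    m=roi&(z>.038)&(x>.4)&(x<.52);print("tube",m.sum(),np.nanmedian(P[m],0),rect(P[m]))
    m=(y>.05)&(x>.2)&(x<.62)&(z>.032)&(z<.047)&(v[...,2]>120);print("box",rect(P[m]),np.nanmedian(z[m]))
    for nm,(a,b) in dict(reagent=(.62,.05),dish=(.6,0),tip=(.62,-.2)).items():
        m=(abs(x-a)<.12)&(abs(y-b)<.1)&(z>.012)&(x>.55)
        if m.sum()>9: print(nm,np.nanmin(P[m],0),np.nanmax(P[m],0))
E
```

```text
top bench -4.326334685056388e-05
plate 28 [ 0.46611438 -0.20322251  0.0883449 ] [0.07780265 0.0883449  0.0910438 ] (array([ 466. , -204.5]), [np.float64(5.0), np.float64(16.3)], -0.0681)
 platetop (array([ 466.1, -204.5]), [np.float64(4.4), np.float64(16.2)], -0.0118)
mat z 0.003788851231300683 (array([ 523.1, -203.1]), [np.float64(122.7), np.float64(294.1)], -0.1031)
rim (array([ 531.9, -212. ]), [np.float64(135.0), np.float64(278.3)], 0.0037) 0.027485500057684464
tube 174 [ 0.47713297 -0.20084299  0.08635416] (array([ 477.9, -205.1]), [np.float64(16.6), np.float64(29.3)], 1.5134)
box (array([537.1, 211.4]), [np.float64(200.0), np.float64(319.9)], -0.1819) 0.04053938662668721
reagent [ 0.55022772 -0.03322257  0.01205127] [0.73997383 0.14989144 0.07043616]
dish [ 0.55022772 -0.09904134  0.01201646] [0.71990507 0.09984808 0.0456302 ]
tip [ 0.55041411 -0.29952101  0.01200802] [ 0.73997564 -0.10017249  0.06991438]
scene bench 0.001260070034963423
plate 19 [ 0.46622818 -0.20020736  0.08860518] [0.07674651 0.08860518 0.09152064] (array([ 465.4, -204.4]), [np.float64(8.1), np.float64(16.4)], -0.2593)
 platetop (array([ 465.2, -205. ]), [np.float64(8.1), np.float64(15.2)], -0.2593)
mat z 0.00476237760276399 (array([ 477.5, -171.5]), [np.float64(107.8), np.float64(294.0)], -0.4952)
rim (array([ 531.6, -212. ]), [np.float64(135.9), np.float64(276.6)], -0.0048) 0.02747256861788755
tube 181 [ 0.48613048 -0.20254498  0.06994584] (array([ 476.6, -206.2]), [np.float64(19.8), np.float64(34.6)], 1.5021)
box (array([534.9, 211. ]), [np.float64(205.2), np.float64(320.2)], -0.1705) 0.04152343644390144
reagent [ 0.55012915 -0.03513084  0.01204217] [0.7398926  0.1497607  0.09526127]
dish [ 0.55012915 -0.09994524  0.01204217] [0.71964161 0.09985377 0.04673622]
tip [ 0.55010299 -0.2994592   0.01202749] [ 0.73996543 -0.10064337  0.06912313]
```

Run:
```python
from h import *
for n in("top","scene"):
    f=np.load(f"{n}0.npz");p=f["p"];d=f["d"];P=cloud(n,p,d);x,y,z=P[...,0],P[...,1],P[...,2]
    v=cv2.cvtColor(p,cv2.COLOR_RGB2HSV)
    roi=(y<-.05)&(y>-.4)&(x>.4)&(x<.68)
    m=roi&(z>.08)&(z<.12)&(x<.52);print(n,"platetop",m.sum(),np.nanmedian(P[m],0),rect(P[m]))
    m=roi&(z>.05)&(z<.12)&(x<.52);print("plate all",m.sum(),rect(P[m]))
    m=roi&(z>.02)&(z<.035)&(x>.49)&(x<.64);print("rim",rect(P[m]),np.nanmedian(z[m]))
    m=roi&(z>.01)&(z<.055)&(x>.495)&(x<.635);print("tray",rect(P[m]))
    m=roi&(z<.012)&(v[...,2]<40);print("mat",rect(P[m]))
    m=roi&(z>.033)&(x>.5)&(x<.63);print("tube",m.sum(),np.nanmedian(P[m],0),np.nanmax(z[m]),rect(P[m]))
    m=(abs(x-.7)<.12)&(abs(y+.17)<.1)&(z>.05)&(x>.63);print("tip",rect(P[m]))
    m=(abs(x-.7)<.12)&(abs(y)<.06)&(z>.013)&(x>.63);print("dish",rect(P[m]))
    m=(abs(x-.7)<.12)&(abs(y-.1)<.05)&(z>.03)&(x>.63);print("jar",rect(P[m]),np.nanmax(z[m]))
```

```text
top platetop 111 [ 0.4785925  -0.20502718  0.08857334] (array([ 477.8, -205.2]), [np.float64(16.4), np.float64(28.6)], 1.5134)
plate all 158 (array([ 477.9, -205.1]), [np.float64(16.6), np.float64(29.2)], 1.5134)
rim (array([ 558.1, -212.1]), [np.float64(134.5), np.float64(271.6)], -0.079) 0.027616403472711326
tray (array([ 559.8, -212.2]), [np.float64(131.0), np.float64(271.7)], -0.079)
mat (array([ 559.3, -207.2]), [np.float64(194.8), np.float64(293.3)], -0.102)
tube 639 [ 0.56657774 -0.13527095  0.04428832] 0.052554184548676997 (array([ 555.6, -228.8]), [np.float64(110.0), np.float64(224.5)], -0.0602)
tip (array([ 778. , -155.2]), [np.float64(84.2), np.float64(122.8)], 0.0279)
dish (array([761.9,   6.7]), [np.float64(90.0), np.float64(91.6)], 1.5466)
jar (array([764.4, 112.2]), [np.float64(56.4), np.float64(56.5)], -0.4615) 0.10086854095625786
scene platetop 67 [ 0.47959096 -0.20461657  0.08860518] (array([ 476.8, -205. ]), [np.float64(17.4), np.float64(33.8)], 1.5021)
plate all 147 (array([ 476.6, -206.2]), [np.float64(19.8), np.float64(34.6)], 1.5021)
rim (array([ 558. , -212.7]), [np.float64(136.8), np.float64(271.8)], -0.0697) 0.02767336463299641
tray (array([ 560.5, -208.7]), [np.float64(133.1), np.float64(279.9)], -0.0726)
mat (array([ 629.5, -229. ]), [np.float64(21.0), np.float64(252.8)], 0.0176)
tube 364 [ 0.57740671 -0.13342676  0.0448568 ] 0.05350157101258557 (array([ 571.6, -212.5]), [np.float64(113.8), np.float64(265.0)], -0.1294)
tip (array([ 776. , -155.9]), [np.float64(86.9), np.float64(123.1)], 0.0267)
dish (array([761.6,   5. ]), [np.float64(90.7), np.float64(92.8)], -0.6815)
jar (array([769.4, 112.4]), [np.float64(56.6), np.float64(57.5)], 0.7825) 0.0994798505539255
```

Measured positions:

| Item | Centre (x, y) in m | Yaw in rad | Height |
|---|---|---|---|
| Grip plate | (0.478, -0.205) | - | top at 0.088 m, so the grip point is at about 0.064 m (text: 0.064) |
| Tray | about (0.563, -0.211) | -0.075 | - |
| Tube in tray | tray y about +0.076 | - | - |
| Light box | (0.537, 0.211) | about -0.18 | top at 0.0405 m |

Next I move above the grip.

Request:
send_rows(targets=[[1,0.03,-0.03,0,0.02],[1,0.03,-0.03,0,0.02],[1,0.03,-0.03,0,0.02],[1,0.03,-0.03,0,0.02],[1,0.03,-0.03,0,0.02]])

```text
time: 0.6
tool_pos: [0.3252, 0.3438, 0.2265]
tool_rot: [-3.141, -0.0, 2.904]
contact_force: [0.4, 0.1, -0.1]
opening: 0.0918
grip_force: 0.0
```

Request:
send_rows(targets=[[1,0.025,-0.04,0,0.02],[1,0.025,-0.04,0,0.02],[1,0.025,-0.04,0,0.02],[1,0.025,-0.04,0,0.02],[1,0.025,-0.04,0,0.02]])

```text
time: 1.1
tool_pos: [0.45, 0.1434, 0.2266]
tool_rot: [3.142, -0.0, 3.004]
contact_force: [1.3, 0.1, 0.7]
opening: 0.092
grip_force: 0.0
```

Request:
send_rows(targets=[[1,0.005,-0.045,-0.006,0.012],[1,0.005,-0.045,-0.006,0.012],[1,0.005,-0.045,-0.006,0.012],[1,0.005,-0.045,-0.006,0.012],[1,0.005,-0.045,-0.006,0.012]])

```text
time: 1.6
tool_pos: [0.4742, -0.0816, 0.1963]
tool_rot: [3.141, -0.0, 3.063]
contact_force: [0.6, 0.5, 0.9]
opening: 0.0916
grip_force: 0.0
```

Request:
send_rows(targets=[[1,0.001,-0.03,-0.008,0],[1,0.001,-0.03,-0.008,0],[1,0.001,-0.03,-0.008,0],[1,0.001,-0.03,-0.008,0],[1,0,-0.005,-0.004,0]])

```text
time: 2.1
tool_pos: [0.4781, -0.2075, 0.1596]
tool_rot: [-3.141, -0.001, 3.06]
contact_force: [-0.5, 0.5, -0.4]
opening: 0.0919
grip_force: 0.0
```

Request:
send_rows(targets=[[1,0,0,0,0],[1,0,0,0,0]])

```text
time: 2.3
tool_pos: [0.4783, -0.2039, 0.1607]
tool_rot: [3.141, -0.001, 3.063]
contact_force: [0.0, -1.0, -0.8]
opening: 0.0916
grip_force: 0.0
```

```bash
cat >> h.py <<'E'
from scipy.spatial.transform import Rotation as Ro
def wcloud(p,d,s):
    c=calibration("wrist");K=np.array(c["intrinsics"]);H=np.array(c["hand_eye"])
    v,u=np.mgrid[:384,:512];a=(u-K[0,2]);b=(v-K[1,2]);r=np.hypot(a,b)+1e-9;th=r/K[0,0]
    k=np.tan(np.minimum(th,1.45))/r
    P=np.stack([a*k*d,-b*k*d,-d],-1);P[(d<=0)|(th>1.4)]=np.nan
    P=P@H[:3,:3].T+H[:3,3]
    return P@Ro.from_euler("xyz",s["tool_rot"]).as_matrix().T+np.array(s["tool_pos"])
E
python3 - <<'E'
from h import *
s=observe();p,d=read_camera("wrist");cv2.imwrite("pics/w1.png",p[:,:,::-1]);np.savez("w1.npz",p=p,d=d)
P=wcloud(p,d,s);x,y,z=P[...,0],P[...,1],P[...,2]
m=(z>.08)&(z<.095)&(abs(x-.478)<.04)&(abs(y+.205)<.04);print("plate",m.sum(),np.nanmedian(P[m],0),rect(P[m]))
m=(z>.024)&(z<.032)&(x>.49)&(x<.64)&(y>-.37)&(y<-.06);print("rim",m.sum(),rect(P[m]))
m=(z>.034)&(z<.06)&(x>.5)&(x<.64)&(y>-.34)&(y<-.08);print("tube",rect(P[m]),np.nanmedian(P[m],0))
E
```

```text
plate 731 [ 0.47525908 -0.20819389  0.08865425] (array([ 476.6, -208.3]), [np.float64(15.9), np.float64(30.0)], 1.4865)
rim 4134 (array([ 557. , -214.9]), [np.float64(136.0), np.float64(271.0)], -0.0804)
tube (array([ 566.3, -142.7]), [np.float64(33.6), np.float64(95.8)], 1.4861) [ 0.54401443 -0.14366938  0.04480627]
```

View pics/w1.png

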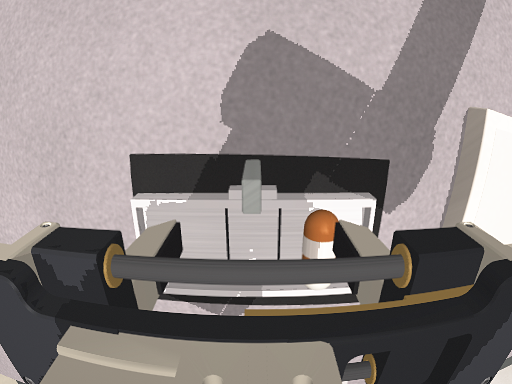

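The wrist view has the plate at about (252,185) between the fingers, with the tray square to the gripper and the tube at (320,235). I'll correct by about (-1, -2) mm, descend and close.

Request:
send_rows(targets=[[1,-0.001,-0.002,-0.02,0],[1,0,0,-0.025,0],[1,0,0,-0.025,0],[1,0,0,-0.02,0],[1,0,0,-0.015,0]])

```text
time: 2.85
tool_pos: [0.4774, -0.2054, 0.055]
tool_rot: [3.141, -0.001, 3.064]
contact_force: [0.5, -0.9, -0.0]
opening: 0.0918
grip_force: 0.0
```

Request:
send_rows(targets=[[1,0,0,-0.01,0],[1,0,0,0,0],[0.5,0,0,0,0],[0.3,0,0,0,0],[0.25,0,0,0,0]], grip_force=10)

```text
time: 3.35
tool_pos: [0.478, -0.207, 0.0466]
tool_rot: [-3.141, 0.001, 3.063]
contact_force: [0.0, 0.0, 0.4]
opening: 0.0722
grip_force: 0.0
```

Request:
send_rows(targets=[[0.2,0,0,0,0],[0.15,0,0,0,0],[0.1,0,0,0,0],[0,0,0,0,0],[0,0,0,0,0]], grip_force=55)

```text
time: 3.85
tool_pos: [0.4775, -0.2068, 0.0457]
tool_rot: [3.141, -0.0, 3.063]
contact_force: [0.3, -0.5, 0.2]
opening: 0.0322
grip_force: 0.0
```

Request:
send_rows(targets=[[0,0,0,0,0],[0,0,0,0,0]], grip_force=58)

```text
time: 4.05
tool_pos: [0.4774, -0.207, 0.0457]
tool_rot: [-3.141, -0.0, 3.063]
contact_force: [-0.5, -1.8, -0.5]
opening: 0.0164
grip_force: 0.7
```

```bash
cat >> h.py <<'E'
def look():
    "tube offset in tray y, tray yaw, tilts from the top camera; tray found relative to the tool"
    s=observe();g=np.array(s["tool_pos"]);R=Ro.from_euler("xyz",s["tool_rot"]).as_matrix()
    ya=s["tool_rot"][2]-np.pi;ya=(ya+np.pi)%(2*np.pi)-np.pi
    p,d=read_camera("top");P=cloud("top",p,d)
    X=np.array([np.cos(ya),np.sin(ya),0]);Y=np.array([-np.sin(ya),np.cos(ya),0])
    Q=(P-(g-[0,0,.041])-.085*X);Q=np.stack([Q@X,Q@Y,Q[...,2]],-1);x,y,z=np.moveaxis(Q,-1,0)
    near=(abs(x)<.075)&(abs(y)<.15)&(z>-.02)&(z<.055)
    v=cv2.cvtColor(p,cv2.COLOR_RGB2HSV)
    # floor plane
    f=(abs(x-.01)<.035)&(abs(y)<.125)&(abs(z-.004)<.012)
    t=(abs(x)<.05)&(abs(y)<.135)&(z>.03)&(z<.06)
    ty=np.nanmedian(y[t]) if t.sum()>20 else np.nan
    f&=abs(y-ty)>.04
    A=np.c_[x[f],y[f],np.ones(f.sum())]
    c=np.linalg.lstsq(A,z[f],rcond=None)[0];e=z[f]-A@c;k=abs(e)<.002;c=np.linalg.lstsq(A[k],z[f][k],rcond=None)[0]
    tt=t&(z-(c[0]*x+c[1]*y+c[2])>.032)
    r=rect(Q[near&(z>.018+c[0]*x)&(z<.03+c[0]*x)]) if near.sum()>50 else None
    yy=y[tt];print(f"t={s['time']:.2f} tube y={1e3*np.nanmean(yy):.1f} x={1e3*np.nanmean(x[tt]):.1f} n={tt.sum()} slope x={c[0]:.4f} y={c[1]:.4f} z0={1e3*c[2]:.1f} nf={k.sum()} rim",r,"tool",np.round(g,4),np.round(s["tool_rot"],4),"gf",round(float(s["grip_force"]),1))
    return p
E
python3 -c "
from h import *
look();look()"
```

```text
t=4.05 tube y=78.1 x=2.5 n=469 slope x=0.0011 y=-0.0007 z0=3.2 nf=623 rim (array([-3.8,  2.8]), [np.float64(134.5), np.float64(270.4)], -0.0112) tool [ 0.4774 -0.207   0.0457] [-3.1414 -0.      3.0629] gf 0.7
t=4.10 tube y=78.5 x=2.8 n=468 slope x=-0.0051 y=-0.0010 z0=3.2 nf=640 rim (array([-3.5,  3.2]), [np.float64(133.9), np.float64(270.4)], -0.002) tool [ 0.4775 -0.207   0.0457] [-3.1415e+00  1.0000e-04  3.0626e+00] gf 58.0
```

Gripped at 58 N. I'll lift gently and see how the tray hangs.

Request:
send_rows(targets=[[0,0,0,0.001,0],[0,0,0,0.002,0],[0,0,0,0.003,0],[0,0,0,0.003,0],[0,0,0,0.003,0]])

```text
time: 4.65
tool_pos: [0.4774, -0.2068, 0.058]
tool_rot: [3.141, -0.0, 3.063]
contact_force: [-0.3, -0.5, -4.0]
opening: 0.0156
grip_force: 58.0
```

```bash
python3 -c "
from h import *
look();look();look()"
```

```text
t=4.65 tube y=78.7 x=2.2 n=477 slope x=0.0047 y=0.0011 z0=3.0 nf=627 rim (array([-4. ,  2.8]), [np.float64(134.3), np.float64(270.9)], -0.0026) tool [ 0.4774 -0.2068  0.058 ] [ 3.1415e+00 -1.0000e-04  3.0629e+00] gf 58.0
t=4.70 tube y=79.1 x=2.4 n=477 slope x=-0.0012 y=-0.0000 z0=3.2 nf=657 rim (array([-4.3,  2.9]), [np.float64(134.5), np.float64(271.1)], -0.001) tool [ 0.4777 -0.2069  0.0585] [-3.1413e+00  7.0000e-04  3.0629e+00] gf 58.0
t=4.75 tube y=78.9 x=2.0 n=470 slope x=0.0035 y=0.0030 z0=2.9 nf=648 rim (array([-4.2,  3.1]), [np.float64(134.5), np.float64(271.0)], -0.0076) tool [ 0.4777 -0.207   0.0583] [-3.1413e+00  8.0000e-04  3.0628e+00] gf 58.0
```

Request:
send_rows(targets=[[0,0,-0.0002,0.001,0],[0,0,-0.0004,0.002,0],[0,0,-0.0006,0.002,0],[0,0,-0.0008,0.002,0],[0,0,-0.001,0.002,0]])

```text
time: 5.3
tool_pos: [0.4775, -0.2099, 0.067]
tool_rot: [3.142, 0.0, 3.063]
contact_force: [-0.5, 0.7, -3.5]
opening: 0.0158
grip_force: 58.0
```

Request:
send_rows(targets=[[0,0,-0.0012,0.002,0],[0,0,-0.0014,0.002,0],[0,0,-0.0016,0.002,0],[0,0,-0.0018,0.002,0],[0,0,-0.002,0.002,0]])

```text
time: 5.8
tool_pos: [0.4775, -0.218, 0.0769]
tool_rot: [3.142, 0.0, 3.063]
contact_force: [0.1, 0.3, -4.1]
opening: 0.0155
grip_force: 58.0
```

```bash
python3 -c "
from h import *
look()"
```

```text
t=5.80 tube y=79.0 x=2.0 n=497 slope x=0.0031 y=-0.0002 z0=2.9 nf=700 rim (array([-3.8,  2.7]), [np.float64(133.8), np.float64(271.3)], -0.0022) tool [ 0.4775 -0.218   0.0769] [3.1415 0.     3.0628] gf 58.0
```

Request:
send_rows(targets=[[0,0,-0.0002,0.002,0],[0,0,-0.0004,0.002,0],[0,0,-0.0006,0.002,0],[0,0,-0.0008,0.002,0],[0,0,-0.001,0.002,0]])

```text
time: 6.35
tool_pos: [0.4775, -0.2208, 0.0869]
tool_rot: [3.141, -0.0, 3.063]
contact_force: [-0.0, 0.3, -4.0]
opening: 0.0161
grip_force: 58.0
```

Request:
send_rows(targets=[[0,0,-0.0012,0.002,0],[0,0,-0.0014,0.002,0],[0,0,-0.0016,0.001,0],[0,0,-0.0018,0,0],[0,0,-0.002,0,0]])

```text
time: 6.85
tool_pos: [0.4774, -0.229, 0.0917]
tool_rot: [3.141, -0.0, 3.063]
contact_force: [0.1, 0.0, -4.6]
opening: 0.0158
grip_force: 58.0
```

Request:
send_rows(targets=[[0,0,-0.0022,0,0],[0,0,-0.0024,0,0],[0,0,-0.0024,0,0],[0,0,-0.0022,0,0],[0,0,-0.002,0,0]])

```text
time: 7.35
tool_pos: [0.4775, -0.2402, 0.0917]
tool_rot: [3.141, 0.0, 3.063]
contact_force: [-0.3, 0.2, -3.8]
opening: 0.0159
grip_force: 58.0
```

Request:
send_rows(targets=[[0,0,-0.0018,0,0],[0,0,-0.0016,0,0],[0,0,-0.0014,0,0],[0,0,-0.0012,0,0],[0,0,-0.001,0,0]])

```text
time: 7.85
tool_pos: [0.4775, -0.2471, 0.0917]
tool_rot: [3.142, 0.0, 3.063]
contact_force: [-0.5, -0.4, -4.6]
opening: 0.0158
grip_force: 58.0
```

Request:
send_rows(targets=[[0,0,-0.0008,0,0],[0,0,-0.0006,0,0],[0,0,-0.0004,0,0],[0,0,-0.0002,0,0],[0,0,0,0,0]])

```text
time: 8.35
tool_pos: [0.4775, -0.249, 0.0917]
tool_rot: [3.141, 0.0, 3.063]
contact_force: [-0.5, -0.2, -4.0]
opening: 0.0158
grip_force: 58.0
```

```bash
python3 -c "
from h import *
look();look()"
```

```text
t=8.35 tube y=78.4 x=1.2 n=513 slope x=0.0067 y=0.0019 z0=2.8 nf=802 rim (array([-4.1,  2.9]), [np.float64(134.9), np.float64(271.7)], -0.002) tool [ 0.4775 -0.249   0.0917] [3.1415 0.     3.0629] gf 58.0
t=8.40 tube y=78.2 x=1.4 n=513 slope x=-0.0001 y=-0.0002 z0=3.0 nf=816 rim (array([-4.1,  2.8]), [np.float64(134.7), np.float64(271.2)], -0.0019) tool [ 0.4775 -0.249   0.0917] [3.1415 0.     3.0628] gf 58.0
```

The tube stayed put at about +75 mm from the tray's middle. Next is a brisk +y shift of about 0.125 m, since acceleration acts as tilt, to roll it to the middle.

Request:
send_rows(targets=[[0,0,0.004,0,0],[0,0,0.008,0,0],[0,0,0.012,0,0],[0,0,0.016,0,0],[0,0,0.02,0,0]])

```text
time: 8.95
tool_pos: [0.4773, -0.1876, 0.0918]
tool_rot: [3.141, 0.0, 3.063]
contact_force: [0.1, 0.1, -3.9]
opening: 0.0159
grip_force: 58.0
```

Request:
send_rows(targets=[[0,0,0.02,0,0],[0,0,0.018,0,0],[0,0,0.014,0,0],[0,0,0.009,0,0],[0,0,0.004,0,0]])

```text
time: 9.45
tool_pos: [0.4774, -0.1229, 0.0918]
tool_rot: [3.141, 0.0, 3.064]
contact_force: [0.2, -0.3, -4.1]
opening: 0.016
grip_force: 58.0
```

Request:
send_rows(targets=[[0,0,0,0,0],[0,0,0,0,0]])

```text
time: 9.65
tool_pos: [0.4776, -0.1244, 0.0918]
tool_rot: [-3.141, 0.0, 3.063]
contact_force: [0.1, -0.4, -4.1]
opening: 0.0156
grip_force: 58.0
```

```bash
python3 -c "
from h import *
look();look();look();look()"
```

```text
t=9.65 tube y=65.9 x=2.8 n=507 slope x=-0.0109 y=-0.0009 z0=3.3 nf=565 rim (array([0.8, 3. ]), [np.float64(124.4), np.float64(269.9)], -0.0015) tool [ 0.4776 -0.1244  0.0918] [-3.1414e+00  3.0000e-04  3.0625e+00] gf 58.0
t=9.70 tube y=67.6 x=3.1 n=494 slope x=-0.0098 y=-0.0006 z0=3.4 nf=567 rim (array([0.7, 2.8]), [np.float64(125.2), np.float64(270.3)], -0.0037) tool [ 0.4776 -0.1246  0.0918] [-3.1414e+00  3.0000e-04  3.0622e+00] gf 58.0
t=9.75 tube y=69.3 x=3.3 n=491 slope x=-0.0049 y=0.0007 z0=3.3 nf=578 rim (array([0.9, 3. ]), [np.float64(124.4), np.float64(270.1)], -0.0004) tool [ 0.4776 -0.1246  0.0917] [-3.1415e+00  2.0000e-04  3.0620e+00] gf 58.0
t=9.80 tube y=69.4 x=2.7 n=502 slope x=0.0030 y=-0.0010 z0=3.1 nf=563 rim (array([0.8, 2.9]), [np.float64(124.9), np.float64(269.9)], -0.0021) tool [ 0.4775 -0.1246  0.0917] [-3.1415e+00  1.0000e-04  3.0620e+00] gf 58.0
```

The tube barely moved and rolled back with the stop. Rolling is damped, so a symmetric start and stop cancels out. I'll use an asymmetric motion: speed up slowly toward -y, below the rolling threshold, then stop sharply, and watch the roll.

Request:
send_rows(targets=[[0,0,-0.0002,0,0],[0,0,-0.0005,0,0],[0,0,-0.0007,0,0],[0,0,-0.001,0,0],[0,0,-0.0012,0,0]])

```text
time: 10.35
tool_pos: [0.4775, -0.1277, 0.0917]
tool_rot: [3.142, -0.0, 3.063]
contact_force: [0.5, -0.2, -3.9]
opening: 0.0159
grip_force: 58.0
```

Request:
send_rows(targets=[[0,0,-0.0015,0,0],[0,0,-0.0017,0,0],[0,0,-0.002,0,0],[0,0,-0.0022,0,0],[0,0,-0.0025,0,0]])

```text
time: 10.85
tool_pos: [0.4775, -0.1377, 0.0917]
tool_rot: [3.142, 0.0, 3.063]
contact_force: [0.1, -0.7, -4.3]
opening: 0.0157
grip_force: 58.0
```

Request:
send_rows(targets=[[0,0,-0.0027,0,0],[0,0,-0.003,0,0],[0,0,-0.0032,0,0],[0,0,-0.0035,0,0],[0,0,-0.0037,0,0]])

```text
time: 11.35
tool_pos: [0.4775, -0.1539, 0.0917]
tool_rot: [3.142, -0.0, 3.063]
contact_force: [0.0, 0.3, -4.5]
opening: 0.0159
grip_force: 58.0
```

Request:
send_rows(targets=[[0,0,-0.004,0,0],[0,0,-0.0042,0,0],[0,0,-0.0045,0,0],[0,0,-0.0047,0,0],[0,0,-0.005,0,0]])

```text
time: 11.85
tool_pos: [0.4775, -0.1764, 0.0917]
tool_rot: [3.142, -0.0, 3.063]
contact_force: [-0.5, 0.5, -5.5]
opening: 0.0158
grip_force: 58.0
```

Request:
send_rows(targets=[[0,0,-0.0052,0,0],[0,0,-0.0055,0,0],[0,0,-0.0057,0,0],[0,0,-0.006,0,0],[0,0,-0.006,0,0]])

```text
time: 12.35
tool_pos: [0.4775, -0.205, 0.0917]
tool_rot: [3.141, 0.0, 3.063]
contact_force: [-0.8, 0.5, -3.6]
opening: 0.0157
grip_force: 58.0
```

```bash
python3 -c "
from h import *
for i in range(8): look()" | cut -c1-90
```

```text
t=12.35 tube y=71.3 x=3.4 n=506 slope x=-0.0032 y=0.0010 z0=3.0 nf=654 rim (array([-3.2,  
t=12.40 tube y=69.7 x=3.3 n=486 slope x=-0.0009 y=0.0016 z0=3.1 nf=647 rim (array([-3.2,  
t=12.45 tube y=67.7 x=3.5 n=495 slope x=-0.0011 y=0.0012 z0=3.1 nf=660 rim (array([-4.2,  
t=12.50 tube y=66.3 x=3.7 n=491 slope x=0.0009 y=-0.0002 z0=3.1 nf=650 rim (array([-4.2,  
t=12.55 tube y=65.2 x=4.0 n=493 slope x=0.0010 y=0.0001 z0=2.9 nf=660 rim (array([-4.2,  3
t=12.60 tube y=64.5 x=3.7 n=487 slope x=-0.0034 y=0.0004 z0=3.2 nf=683 rim (array([-4.1,  
t=12.65 tube y=64.6 x=3.6 n=501 slope x=-0.0035 y=-0.0004 z0=3.0 nf=666 rim (array([-4.2, 
t=12.70 tube y=64.7 x=3.6 n=487 slope x=-0.0023 y=0.0013 z0=3.1 nf=657 rim (array([-3.2,
```

Friction is about 0.15 m/s² and Coulomb-like, so the gain grows with the square of the speed jump. I'll run one stronger cycle: slow run-up toward -y, quick reversal, slow stop.

Request:
send_rows(targets=[[0,0,-0.0008,0,0],[0,0,-0.0016,0,0],[0,0,-0.0024,0,0],[0,0,-0.0032,0,0],[0,0,-0.004,0,0]])

```text
time: 13.25
tool_pos: [0.4775, -0.2167, 0.0917]
tool_rot: [3.142, 0.0, 3.063]
contact_force: [-0.6, -0.4, -4.2]
opening: 0.0156
grip_force: 58.0
```

Request:
send_rows(targets=[[0,0,-0.0048,0,0],[0,0,-0.0056,0,0],[0,0,-0.0064,0,0],[0,0,-0.0072,0,0],[0,0,-0.008,0,0]])

```text
time: 13.75
tool_pos: [0.4775, -0.2491, 0.0917]
tool_rot: [3.142, -0.0, 3.063]
contact_force: [-0.1, -0.1, -4.0]
opening: 0.0158
grip_force: 58.0
```

Request:
send_rows(targets=[[0,0,0,0,0],[0,0,0.008,0,0],[0,0,0.0076,0,0],[0,0,0.0072,0,0],[0,0,0.0066,0,0]])

```text
time: 14.25
tool_pos: [0.4774, -0.2178, 0.0918]
tool_rot: [3.141, -0.0, 3.064]
contact_force: [0.1, 0.6, -3.7]
opening: 0.016
grip_force: 58.0
```

Request:
send_rows(targets=[[0,0,0.006,0,0],[0,0,0.0052,0,0],[0,0,0.0044,0,0],[0,0,0.0036,0,0],[0,0,0.0028,0,0]])

```text
time: 14.75
tool_pos: [0.4775, -0.1968, 0.0918]
tool_rot: [3.142, 0.0, 3.063]
contact_force: [0.3, 0.2, -3.5]
opening: 0.0158
grip_force: 58.0
```

Request:
send_rows(targets=[[0,0,0.002,0,0],[0,0,0.0014,0,0],[0,0,0.0008,0,0],[0,0,0.0004,0,0],[0,0,0,0,0]])

```text
time: 15.25
tool_pos: [0.4775, -0.1925, 0.0917]
tool_rot: [3.142, 0.0, 3.063]
contact_force: [-1.1, -1.0, -3.5]
opening: 0.0154
grip_force: 58.0
```

```bash
python3 -c "
from h import *
for i in range(3): p=look()
cv2.imwrite('pics/t2.png',p[180:300,230:430,::-1].repeat(3,0).repeat(3,1))"
```

```text
t=15.25 tube y=34.6 x=0.1 n=531 slope x=-0.0040 y=-0.0005 z0=3.2 nf=611 rim (array([-4.3,  3. ]), [np.float64(134.5), np.float64(270.3)], -0.0047) tool [ 0.4775 -0.1925  0.0917] [3.1415 0.     3.0627] gf 58.0
t=15.30 tube y=34.2 x=0.3 n=532 slope x=0.0014 y=0.0007 z0=3.1 nf=653 rim (array([-3.1,  2.8]), [np.float64(132.8), np.float64(271.0)], -0.0063) tool [ 0.4775 -0.1925  0.0917] [3.1416e+00 1.0000e-04 3.0627e+00] gf 58.0
t=15.35 tube y=34.3 x=-0.1 n=533 slope x=0.0007 y=0.0002 z0=3.1 nf=630 rim (array([-3.2,  2.4]), [np.float64(132.3), np.float64(271.4)], -0.0043) tool [ 0.4775 -0.1925  0.0917] [3.1415e+00 1.0000e-04 3.0627e+00] gf 58.0
```

View pics/t2.png

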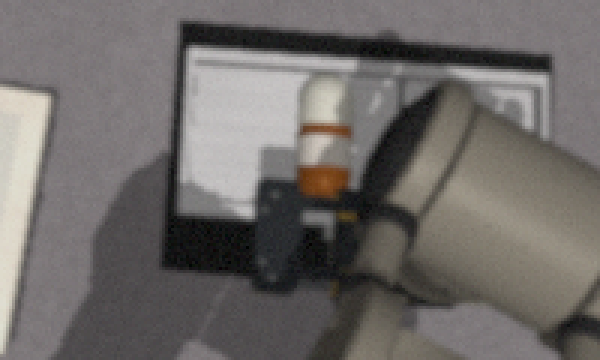

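The crop shows the tube at about (325,130) in the tray over the mat, with the arm hiding the -y half. It gained 30 mm and now sits about 32 mm from the middle. One more identical cycle.

Request:
send_rows(targets=[[0,0,-0.0008,0,0],[0,0,-0.0016,0,0],[0,0,-0.0024,0,0],[0,0,-0.0032,0,0],[0,0,-0.004,0,0]])

```text
time: 15.9
tool_pos: [0.4775, -0.2047, 0.0917]
tool_rot: [3.142, 0.0, 3.063]
contact_force: [0.0, -0.0, -3.7]
opening: 0.0155
grip_force: 58.0
```

Request:
send_rows(targets=[[0,0,-0.0048,0,0],[0,0,-0.0056,0,0],[0,0,-0.0064,0,0],[0,0,-0.0072,0,0],[0,0,-0.008,0,0]])

```text
time: 16.4
tool_pos: [0.4775, -0.2371, 0.0917]
tool_rot: [3.142, 0.0, 3.063]
contact_force: [-0.3, 0.4, -3.5]
opening: 0.0157
grip_force: 58.0
```

Request:
send_rows(targets=[[0,0,0,0,0],[0,0,0.008,0,0],[0,0,0.0076,0,0],[0,0,0.0072,0,0],[0,0,0.0066,0,0]])

```text
time: 16.9
tool_pos: [0.4774, -0.2058, 0.0918]
tool_rot: [3.141, -0.0, 3.064]
contact_force: [0.6, -0.3, -4.5]
opening: 0.0157
grip_force: 58.0
```

Request:
send_rows(targets=[[0,0,0.006,0,0],[0,0,0.0052,0,0],[0,0,0.0044,0,0],[0,0,0.0036,0,0],[0,0,0.0028,0,0]])

```text
time: 17.4
tool_pos: [0.4775, -0.1847, 0.0918]
tool_rot: [3.141, 0.0, 3.063]
contact_force: [-0.4, -0.4, -4.5]
opening: 0.0156
grip_force: 58.0
```

Request:
send_rows(targets=[[0,0,0.002,0,0],[0,0,0.0014,0,0],[0,0,0.0008,0,0],[0,0,0.0004,0,0],[0,0,0,0,0]])

```text
time: 17.9
tool_pos: [0.4775, -0.1805, 0.0917]
tool_rot: [3.142, -0.0, 3.063]
contact_force: [-0.4, -1.1, -4.3]
opening: 0.0156
grip_force: 58.0
```

```bash
python3 -c "
from h import *
for i in range(3): p=look()
s=observe();p,d=read_camera('wrist');cv2.imwrite('pics/w3.png',p[:,:,::-1])
P=wcloud(p,d,s);g=np.array(s['tool_pos']);a=s['tool_rot'][2]-np.pi
X=np.array([np.cos(a),np.sin(a),0]);Y=np.array([-np.sin(a),np.cos(a),0])
Q=P-(g-[0,0,.041])-.085*X;x,y,z=Q@X,Q@Y,Q[...,2]
m=(z>.037)&(z<.055)&(abs(x)<.06)&(abs(y)<.13);print('tube y',np.nanpercentile(y[m],[5,50,95]))
m=(abs(z-.022)<.008)&(abs(x)<.075)&(abs(y)<.15);print('rim',rect(np.stack([x[m],y[m]],-1)))
m=(abs(z-.004)<.006)&(abs(x)<.05)&(abs(y)<.12)&(p.max(2)<60);print('lines',np.histogram(y[m],np.arange(-.06,.061,.01)))
"
```

```text
t=17.90 tube y=7.7 x=15.2 n=299 slope x=-0.0030 y=0.0028 z0=3.0 nf=810 rim (array([-1.9,  3.2]), [np.float64(130.3), np.float64(269.9)], -0.0051) tool [ 0.4775 -0.1805  0.0917] [ 3.1415 -0.      3.0627] gf 58.0
t=17.95 tube y=8.1 x=13.9 n=301 slope x=-0.0023 y=-0.0003 z0=3.1 nf=815 rim (array([-3.2,  3.3]), [np.float64(132.9), np.float64(269.8)], -0.0035) tool [ 0.4775 -0.1805  0.0917] [3.1415 0.     3.0627] gf 58.0
t=18.00 tube y=7.8 x=15.1 n=298 slope x=-0.0037 y=0.0008 z0=3.2 nf=825 rim (array([-2.2,  3.1]), [np.float64(130.4), np.float64(270.0)], -0.0033) tool [ 0.4775 -0.1805  0.0917] [ 3.1415 -0.      3.0627] gf 58.0
tube y [-1.22044275e-02  1.27500034e-06  1.28242625e-02]
rim (array([-2.4,  0.3]), [np.float64(121.5), np.float64(272.4)], -0.0022)
lines (array([0, 0, 0, 0, 0, 0, 0, 0, 0, 0, 0, 0]), array([-6.00000000e-02, -5.00000000e-02, -4.00000000e-02, -3.00000000e-02,
       -2.00000000e-02, -1.00000000e-02,  1.38777878e-17,  1.00000000e-02,
        2.00000000e-02,  3.00000000e-02,  4.00000000e-02,  5.00000000e-02,
        6.00000000e-02]))
```

View pics/w3.png

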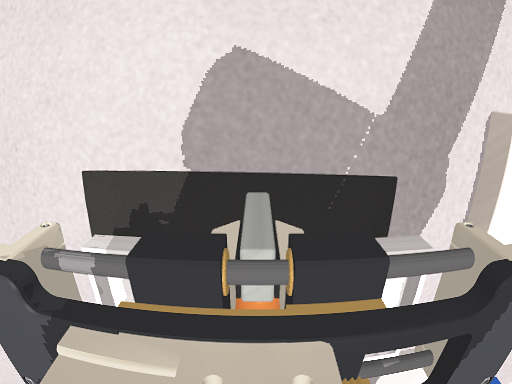

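The wrist view shows the tube's cap at (258,304), in line with the grip plate at (258,230), and the measured tube offset is about 0–4 mm. I'll hold over the mat for more than a second, then carry it over with soft acceleration.

Request:
send_rows(targets=[[0,0,0,0,0],[0,0,0,0,0],[0,0,0,0,0],[0,0,0,0,0],[0,0,0,0,0]])

```text
time: 18.6
tool_pos: [0.4775, -0.1804, 0.0918]
tool_rot: [3.142, 0.0, 3.063]
contact_force: [-0.2, 0.6, -3.4]
opening: 0.0157
grip_force: 58.0
```

Request:
send_rows(targets=[[0,0,0,0,0],[0,0,0,0,0],[0,0,0,0,0],[0,0,0,0,0],[0,0,0,0,0]])

```text
time: 19.1
tool_pos: [0.4775, -0.1804, 0.0917]
tool_rot: [3.142, -0.0, 3.063]
contact_force: [-0.3, 0.2, -4.2]
opening: 0.0158
grip_force: 58.0
```

Request:
send_rows(targets=[[0,0,0,0,0],[0,0,0,0,0],[0,0,0,0,0],[0,0,0.0004,0.0005,0],[0,0,0.0008,0.0005,0]])

```text
time: 19.6
tool_pos: [0.4775, -0.1792, 0.0928]
tool_rot: [3.142, 0.0, 3.063]
contact_force: [0.3, -0.0, -5.3]
opening: 0.0158
grip_force: 58.0
```

Request:
send_rows(targets=[[0,0,0.0012,0.0005,0],[0,0,0.0016,0.0005,0],[0,0,0.002,0.0005,0],[0,0,0.0024,0.0005,0],[0,0,0.0028,0.0005,0]])

```text
time: 20.1
tool_pos: [0.4775, -0.169, 0.0953]
tool_rot: [3.142, 0.0, 3.063]
contact_force: [-0.2, -1.1, -4.0]
opening: 0.0162
grip_force: 58.0
```

Request:
send_rows(targets=[[0,0,0.0032,0.0005,0],[0,0,0.0036,0.0005,0],[0,0,0.004,0.0005,0],[0,0,0.0044,0,0],[0,0,0.0048,0,0]])

```text
time: 20.6
tool_pos: [0.4775, -0.1488, 0.0968]
tool_rot: [3.141, 0.0, 3.063]
contact_force: [-0.0, -0.7, -3.8]
opening: 0.0159
grip_force: 58.0
```

Request:
send_rows(targets=[[0,0,0.0052,0,0],[0,0,0.0056,0,0],[0,0,0.006,0,0],[0,0,0.0064,0,0],[0,0,0.0068,0,0]])

```text
time: 21.1
tool_pos: [0.4775, -0.1186, 0.0967]
tool_rot: [3.141, 0.0, 3.063]
contact_force: [0.4, -0.3, -4.2]
opening: 0.0158
grip_force: 58.0
```

Request:
send_rows(targets=[[0,0,0.0072,0,0],[0,0,0.0076,0,0],[0,0,0.008,0,0],[0,-0.0005,0.008,0,-0.002],[0,-0.0008,0.008,0,-0.0035]])

```text
time: 21.6
tool_pos: [0.4761, -0.0797, 0.0967]
tool_rot: [3.141, 0.0, 3.057]
contact_force: [-0.1, -0.3, -4.6]
opening: 0.0159
grip_force: 58.0
```

Request:
send_rows(targets=[[0,-0.0008,0.008,0,-0.0035],[0,-0.0008,0.008,0,-0.0035],[0,-0.0008,0.008,0,-0.0035],[0,-0.0008,0.008,0,-0.0035],[0,-0.0008,0.008,0,-0.0035]])

```text
time: 22.1
tool_pos: [0.4721, -0.0398, 0.0967]
tool_rot: [3.141, 0.0, 3.039]
contact_force: [0.1, -0.3, -3.3]
opening: 0.0154
grip_force: 58.0
```

Request:
send_rows(targets=[[0,-0.0008,0.008,0,-0.0035],[0,-0.0008,0.008,0,-0.0035],[0,-0.0008,0.008,0,-0.0035],[0,-0.0008,0.008,0,-0.0035],[0,-0.0008,0.008,0,-0.0035]])

```text
time: 22.6
tool_pos: [0.4681, 0.0003, 0.0968]
tool_rot: [3.141, 0.0, 3.022]
contact_force: [0.5, 0.8, -4.3]
opening: 0.0158
grip_force: 58.0
```

Request:
send_rows(targets=[[0,-0.0008,0.008,0,-0.0035],[0,-0.0008,0.008,0,-0.0035],[0,-0.0008,0.008,0,-0.0035],[0,-0.0008,0.008,0,-0.0035],[0,-0.0008,0.008,0,-0.0035]])

```text
time: 23.1
tool_pos: [0.4641, 0.0403, 0.0967]
tool_rot: [3.141, 0.0, 3.005]
contact_force: [-0.4, 0.3, -4.0]
opening: 0.0151
grip_force: 58.0
```

Request:
send_rows(targets=[[0,-0.0008,0.008,0,-0.0035],[0,-0.0008,0.008,0,-0.0035],[0,-0.0008,0.008,0,-0.0035],[0,-0.0008,0.008,0,-0.0035],[0,-0.0008,0.008,0,-0.0035]])

```text
time: 23.6
tool_pos: [0.4601, 0.0803, 0.0968]
tool_rot: [3.141, 0.0, 2.987]
contact_force: [0.6, -0.0, -4.7]
opening: 0.0158
grip_force: 58.0
```

Request:
send_rows(targets=[[0,-0.0008,0.008,0,-0.0035],[0,-0.0008,0.008,0,-0.0035],[0,-0.0008,0.008,0,-0.0035],[0,-0.0008,0.008,0,-0.0035],[0,-0.0008,0.008,0,-0.0035]])

```text
time: 24.1
tool_pos: [0.4561, 0.1203, 0.0967]
tool_rot: [3.141, 0.0, 2.97]
contact_force: [-0.0, 0.7, -4.6]
opening: 0.0154
grip_force: 58.0
```

Request:
send_rows(targets=[[0,-0.0008,0.008,0,-0.0035],[0,-0.0008,0.008,0,-0.002],[0,-0.0005,0.008,0,0],[0,0,0.0076,0,0],[0,0,0.0072,0,0]])

```text
time: 24.6
tool_pos: [0.4541, 0.159, 0.0968]
tool_rot: [3.141, 0.0, 2.964]
contact_force: [-0.1, -0.4, -5.0]
opening: 0.0161
grip_force: 58.0
```

Request:
send_rows(targets=[[0,0,0.0068,0,0],[0,0,0.0064,0,0],[0,0,0.006,0,0],[0,0,0.0056,0,0],[0,0,0.0052,0,0]])

```text
time: 25.1
tool_pos: [0.4541, 0.1888, 0.0967]
tool_rot: [3.142, -0.0, 2.964]
contact_force: [0.5, 0.2, -5.0]
opening: 0.0156
grip_force: 58.0
```

Request:
send_rows(targets=[[0,0,0.0048,0,0],[0,0,0.0044,0,0],[0,0,0.004,0,0],[0,0,0.0036,0,0],[0,0,0.0032,0,0]])

```text
time: 25.6
tool_pos: [0.4541, 0.2086, 0.0967]
tool_rot: [3.142, -0.0, 2.964]
contact_force: [0.9, -0.1, -4.1]
opening: 0.0159
grip_force: 58.0
```

Request:
send_rows(targets=[[0,0,0.0028,0,0],[0,0,0.0024,0,0],[0,0,0.002,0,0],[0,0,0.0016,0,0],[0,0,0.0012,0,0]])

```text
time: 26.1
tool_pos: [0.4541, 0.2185, 0.0967]
tool_rot: [3.142, -0.0, 2.964]
contact_force: [-0.0, -0.1, -4.4]
opening: 0.0157
grip_force: 58.0
```

Request:
send_rows(targets=[[0,0,0.0008,0,0],[0,0,0.0004,0,0],[0,0,0,0,0]])

```text
time: 26.4
tool_pos: [0.4541, 0.2196, 0.0967]
tool_rot: [3.141, 0.0, 2.964]
contact_force: [0.1, 0.4, -3.8]
opening: 0.0158
grip_force: 58.0
```

```bash
cat >> h.py <<'E'
def both():
    p=look()
    s=observe();p,d=read_camera('wrist')
    P=wcloud(p,d,s);g=np.array(s['tool_pos']);a=(s['tool_rot'][2])%(2*np.pi)-np.pi
    X=np.array([np.cos(a),np.sin(a),0]);Y=np.array([-np.sin(a),np.cos(a),0])
    Q=P-(g-[0,0,.041])-.085*X;x,y,z=Q@X,Q@Y,Q[...,2]
    m=(z>.037)&(z<.055)&(abs(x)<.06)&(abs(y)<.13);print('W tube y',np.nanpercentile(y[m],[5,50,95]))
    m=(abs(z-.022)<.008)&(abs(x)<.075)&(abs(y)<.15);print('W rim',rect(np.stack([x[m],y[m]],-1)))
    for nm,q in(("W",P),("T",None)):
        if q is None:
            p,d=read_camera("top");q=cloud("top",p,d)
        v=p.astype(int)
        m=(abs(q[...,2]-.0405)<.005)&(abs(q[...,0]-.537)<.14)&(abs(q[...,1]-.21)<.2)
        print(nm,"box",m.sum(),rect(q[m]),np.nanmedian(q[m][:,2]))
    return p
E
python3 -c "
from h import *
p=both();cv2.imwrite('pics/t4.png',p[:,:,::-1])"
```

```text
t=26.40 tube y=0.4 x=5.6 n=470 slope x=0.0025 y=0.0007 z0=3.4 nf=1323 rim (array([0.7, 3.1]), [np.float64(124.1), np.float64(270.9)], -0.0065) tool [0.4541 0.2196 0.0967] [3.1415 0.     2.9643] gf 58.0
W tube y [-1.21802316e-02  1.83727682e-05  1.28572344e-02]
W rim (array([-1.9, -0.2]), [np.float64(122.9), np.float64(271.4)], -0.0025)
W box 17191 (array([464.4, 221.2]), [np.float64(60.4), np.float64(320.0)], -0.1994) 0.0400745051378886
T box 3159 (array([537.3, 211.5]), [np.float64(199.7), np.float64(320.8)], -0.1845) 0.04023655109219515
```

View pics/t4.png

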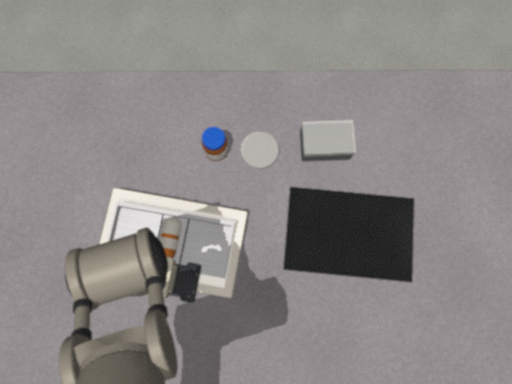

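The top view shows the tray over the light box with the tube at about (170,240) between the lines, and the obstacles undisturbed. I'll nudge it to centre, lower it to just above the box, and hold for over 3 s.

Request:
send_rows(targets=[[0,0,0.0002,-0.0005,0],[0,-0.0002,0.0004,-0.001,0],[0,-0.0003,0.0005,-0.001,-0.001],[0,-0.0003,0.0006,-0.001,-0.001],[0,-0.0003,0.0006,-0.001,-0.001]])

```text
time: 27.05
tool_pos: [0.4529, 0.2219, 0.0921]
tool_rot: [3.142, -0.0, 2.961]
contact_force: [-0.1, -0.1, -4.0]
opening: 0.0161
grip_force: 58.0
```

Request:
send_rows(targets=[[0,-0.0002,0.0005,-0.001,0],[0,-0.0002,0.0004,-0.001,0],[0,0,0.0003,-0.001,0],[0,0,0.0002,-0.0005,0],[0,0,0,0,0]])

```text
time: 27.55
tool_pos: [0.4525, 0.2233, 0.0886]
tool_rot: [3.142, -0.0, 2.961]
contact_force: [0.1, -0.1, -4.8]
opening: 0.0156
grip_force: 58.0
```

Request:
send_rows(targets=[[0,0,0,0,0],[0,0,0,0,0],[0,0,0,0,0],[0,0,0,0,0],[0,0,0,0,0]])

```text
time: 28.05
tool_pos: [0.4526, 0.2233, 0.0888]
tool_rot: [3.141, 0.0, 2.961]
contact_force: [0.3, 0.1, -5.2]
opening: 0.0158
grip_force: 58.0
```

```bash
python3 -c "
from h import *
p=both()"
```

```text
t=28.05 tube y=1.1 x=4.3 n=473 slope x=0.0042 y=0.0019 z0=3.4 nf=1305 rim (array([1.1, 3.3]), [np.float64(124.0), np.float64(271.1)], -0.0093) tool [0.4526 0.2233 0.0888] [3.1414e+00 1.0000e-04 2.9613e+00] gf 58.0
W tube y [-1.22899287e-02  1.85968474e-05  1.28369332e-02]
W rim (array([-2.9, -0.3]), [np.float64(121.8), np.float64(271.0)], -0.0078)
W box 15904 (array([463.6, 221.6]), [np.float64(55.7), np.float64(319.4)], -0.1879) 0.04004033988581474
T box 3401 (array([537.2, 211.3]), [np.float64(200.0), np.float64(320.0)], -0.1827) 0.04023730243972823
```

Request:
send_rows(targets=[[0,0,0,0,0],[0,0,0,0,0],[0,0,0,0,0],[0,0,0,0,0],[0,0,0,0,0]])

```text
time: 28.7
tool_pos: [0.4526, 0.2233, 0.0888]
tool_rot: [3.141, 0.0, 2.961]
contact_force: [-0.4, 0.2, -3.7]
opening: 0.0155
grip_force: 58.0
```

Request:
send_rows(targets=[[0,0,0,0,0],[0,0,0,0,0],[0,0,0,0,0],[0,0,0,0,0],[0,0,0,0,0]])

```text
time: 29.2
tool_pos: [0.4526, 0.2233, 0.0888]
tool_rot: [3.141, 0.0, 2.961]
contact_force: [0.3, 0.3, -4.2]
opening: 0.0157
grip_force: 58.0
```

Request:
send_rows(targets=[[0,0,0,0,0],[0,0,0,0,0],[0,0,0,0,0],[0,0,0,0,0],[0,0,0,0,0]])

```text
time: 29.7
tool_pos: [0.4526, 0.2233, 0.0887]
tool_rot: [3.142, -0.0, 2.961]
contact_force: [-0.3, 0.8, -4.3]
opening: 0.0158
grip_force: 58.0
```

Request:
send_rows(targets=[[0,0,0,0,0],[0,0,0,0,0],[0,0,0,0,0],[0,0,0,0,0],[0,0,0,0,0]])

```text
time: 30.2
tool_pos: [0.4526, 0.2233, 0.0887]
tool_rot: [3.141, 0.0, 2.961]
contact_force: [-1.0, -0.5, -4.3]
opening: 0.0158
grip_force: 58.0
```

Request:
send_rows(targets=[[0,0,0,0,0],[0,0,0,0,0],[0,0,0,0,0],[0,0,0,0,0],[0,0,0,0,0]])

```text
time: 30.7
tool_pos: [0.4526, 0.2233, 0.0887]
tool_rot: [3.141, -0.0, 2.961]
contact_force: [0.2, 0.4, -4.8]
opening: 0.0159
grip_force: 58.0
```

Request:
send_rows(targets=[[0,0,0,0,0],[0,0,0,0,0],[0,0,0,0,0],[0,0,0,0,0],[0,0,0,0,0]])

```text
time: 31.2
tool_pos: [0.4526, 0.2233, 0.0887]
tool_rot: [3.142, -0.0, 2.961]
contact_force: [0.5, 0.4, -3.0]
opening: 0.0158
grip_force: 58.0
```

```bash
python3 -c "
from h import *
p=both()"
```

```text
t=31.20 tube y=0.7 x=4.9 n=478 slope x=-0.0015 y=-0.0000 z0=3.4 nf=1311 rim (array([0.8, 3.6]), [np.float64(124.0), np.float64(271.7)], -0.0078) tool [0.4526 0.2233 0.0887] [ 3.1415 -0.      2.9614] gf 58.0
W tube y [-0.01225874  0.00034853  0.0128618 ]
W rim (array([-2.6, -0. ]), [np.float64(121.1), np.float64(271.6)], -0.0019)
W box 15873 (array([463.8, 221.8]), [np.float64(55.8), np.float64(319.5)], -0.1861) 0.04004329347415791
T box 3407 (array([537.1, 211.5]), [np.float64(200.1), np.float64(320.3)], -0.1819) 0.04028752550117298
```

It is centred within about 1 mm, square, and the tube is steady. I'll lower it slowly.

Request:
send_rows(targets=[[0,0,0,-0.0005,0],[0,0,0,-0.001,0],[0,0,0,-0.001,0],[0,0,0,-0.001,0],[0,0,0,-0.0005,0]])

```text
time: 31.85
tool_pos: [0.4525, 0.2233, 0.0846]
tool_rot: [3.142, -0.0, 2.961]
contact_force: [0.1, 0.1, -4.4]
opening: 0.0153
grip_force: 58.0
```

Request:
send_rows(targets=[[0,0,0,-0.0004,0],[0,0,0,-0.0004,0],[0,0,0,-0.0004,0],[0,0,0,-0.0004,0],[0,0,0,-0.0004,0]])

```text
time: 32.35
tool_pos: [0.4526, 0.2233, 0.0827]
tool_rot: [3.142, -0.0, 2.961]
contact_force: [-0.5, 0.1, -4.1]
opening: 0.0159
grip_force: 58.0
```

Request:
send_rows(targets=[[0,0,0,-0.0003,0],[0,0,0,-0.0003,0],[0,0,0,0,0]])

```text
time: 32.65
tool_pos: [0.4526, 0.2233, 0.0821]
tool_rot: [3.141, -0.0, 2.961]
contact_force: [0.4, -0.6, -3.9]
opening: 0.0156
grip_force: 58.0
```

Request:
send_rows(targets=[[0,0,0,-0.0003,0],[0,0,0,-0.0002,0],[0,0,0,0,0]])

```text
time: 32.95
tool_pos: [0.4526, 0.2233, 0.0818]
tool_rot: [3.141, 0.0, 2.961]
contact_force: [-0.8, 0.3, -1.9]
opening: 0.0157
grip_force: 58.0
```

Request:
send_rows(targets=[[0,0,0,-0.0002,0],[0,0,0,-0.0002,0],[0,0,0,0,0]])

```text
time: 33.25
tool_pos: [0.4526, 0.2233, 0.0817]
tool_rot: [3.141, 0.0, 2.961]
contact_force: [-2.9, -1.1, 3.7]
opening: 0.0159
grip_force: 58.0
```

```bash
python3 -c "
from h import *
look();look()"
```

```text
t=33.25 tube y=0.7 x=5.0 n=467 slope x=-0.0047 y=0.0014 z0=3.6 nf=1282 rim (array([0.6, 3.3]), [np.float64(124.4), np.float64(271.1)], -0.0028) tool [0.4526 0.2233 0.0817] [3.1414e+00 3.0000e-04 2.9614e+00] gf 58.0
t=33.30 tube y=0.7 x=4.5 n=462 slope x=0.0001 y=0.0010 z0=3.6 nf=1251 rim (array([1.3, 3.5]), [np.float64(124.3), np.float64(271.9)], -0.0105) tool [0.4526 0.2233 0.0817] [3.1414e+00 3.0000e-04 2.9614e+00] gf 58.0
```

The tray is seated with a light push of about 4 N. Releasing gradually: lower the grip force first, then open.

Request:
send_rows(targets=[[0,0,0,0,0],[0,0,0,0,0]], grip_force=20)

```text
time: 33.55
tool_pos: [0.4526, 0.2233, 0.0817]
tool_rot: [3.141, 0.0, 2.961]
contact_force: [-3.1, -1.6, 5.6]
opening: 0.0159
grip_force: 20.0
```

Request:
send_rows(targets=[[0,0,0,0,0],[0,0,0,0,0]], grip_force=5)

```text
time: 33.75
tool_pos: [0.4526, 0.2233, 0.0817]
tool_rot: [3.141, 0.0, 2.961]
contact_force: [-4.4, -0.9, 4.9]
opening: 0.0161
grip_force: 5.0
```

Request:
send_rows(targets=[[0.25,0,0,0,0],[0.3,0,0,0,0],[0.35,0,0,0,0],[0.4,0,0,0,0],[0.45,0,0,0,0]])

```text
time: 34.25
tool_pos: [0.4527, 0.2233, 0.0812]
tool_rot: [3.141, 0.0, 2.961]
contact_force: [0.3, -0.1, 0.4]
opening: 0.0397
grip_force: 0.0
```

Request:
send_rows(targets=[[0.5,0,0,0,0],[0.5,0,0,0,0],[0.5,0,0,0,0]])

```text
time: 34.55
tool_pos: [0.4526, 0.2233, 0.0812]
tool_rot: [3.141, -0.0, 2.961]
contact_force: [-0.8, 0.1, -0.4]
opening: 0.0459
grip_force: 0.0
```

```bash
python3 -c "
from h import *
look()"
```

```text
t=34.55 tube y=0.7 x=4.9 n=467 slope x=0.0007 y=0.0006 z0=4.0 nf=1281 rim (array([0.7, 3.4]), [np.float64(124.2), np.float64(271.3)], -0.0045) tool [0.4526 0.2233 0.0812] [ 3.1415 -0.      2.9613] gf 0.0
```

Released cleanly. Retreat straight up.

Request:
send_rows(targets=[[0.5,0,0,0.01,0],[0.5,0,0,0.02,0],[0.5,0,0,0.03,0],[0.5,0,0,0.03,0],[0.5,0,0,0.03,0]])

```text
time: 35.1
tool_pos: [0.4524, 0.2233, 0.2032]
tool_rot: [3.141, 0.001, 2.961]
contact_force: [1.5, 0.6, -0.1]
opening: 0.0459
grip_force: 0.0
```

Request:
send_rows(targets=[[0.5,-0.01,-0.03,0.02,0],[0.5,-0.01,-0.03,0,0],[0.5,-0.01,-0.03,0,0],[0.5,-0.01,-0.03,0,0],[0.5,0,-0.01,0,0]])

```text
time: 35.6
tool_pos: [0.4116, 0.0915, 0.2221]
tool_rot: [-3.141, 0.001, 2.96]
contact_force: [0.3, -0.7, -0.0]
opening: 0.0459
grip_force: 0.0
```

Request:
send_rows(targets=[[0.5,0,-0.03,0,0],[0.5,0,-0.03,0,0],[0.5,0,-0.03,0,0],[0.5,0,0,0,0],[0.5,0,0,0,0]])

```text
time: 36.1
tool_pos: [0.413, 0.0033, 0.2216]
tool_rot: [3.141, 0.001, 2.96]
contact_force: [0.6, 1.0, 0.3]
opening: 0.046
grip_force: 0.0
```

```bash
python3 -c "
from h import *
p,d=read_camera('top');P=cloud('top',p,d);x,y,z=np.moveaxis(P,-1,0)
cv2.imwrite('pics/t5.png',p[:,:,::-1])
r=(abs(x-.537)<.12)&(abs(y-.211)<.17)
m=r&(z>.059)&(z<.069);print('rim',rect(P[m]))
m=(abs(z-.0405)<.004)&(abs(x-.537)<.14)&(abs(y-.21)<.2);print('box',rect(P[m]))
m=r&(z>.074)&(z<.095)&(x>.49);print('tube',np.nanmean(P[m],0))
print(observe()['qvel'].round(3))"
```

```text
rim (array([519.2, 214.6]), [np.float64(160.9), np.float64(270.5)], -0.1866)
box (array([537.2, 211.4]), [np.float64(199.9), np.float64(320.3)], -0.1818)
tube [0.53595224 0.20985412 0.0810175 ]
[ 0.018  0.001  0.005 -0.002 -0.    -0.004]
```

View pics/t5.png

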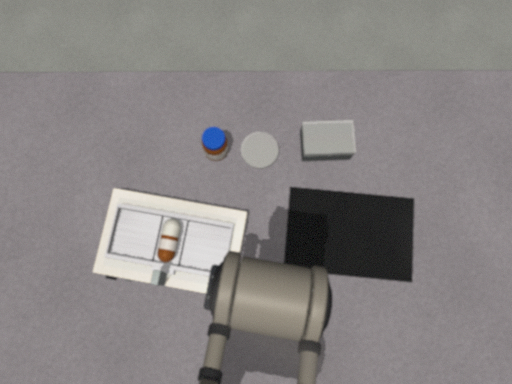

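The tray sits centred and square on the light box. The tube is at (170,241), between the lines at about x = 160 and 183 px, and the dish, jar and tip box are in place. I'll let the arm settle, then hand in.

Request:
send_rows(targets=[[0.5,0,0,0,0],[0.5,0,0,0,0],[0.5,0,0,0,0],[0.5,0,0,0,0],[0.5,0,0,0,0]])

```text
time: 36.65
tool_pos: [0.4126, 0.0035, 0.2213]
tool_rot: [3.141, 0.0, 2.962]
contact_force: [-0.2, -0.0, -1.5]
opening: 0.0458
grip_force: 0.0
```

```bash
python3 -c "
from cell import *
print(hand_in())"
```

```text
the job is handed in; nothing more can be done
None
```

Handed in at about 37 s: the tray is on the light box, centred to about 1 mm and square, released, with the tube at rest between the lines; the tube was rolled to the middle by accelerating the level tray along y, because the moves allow no tilt.

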